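# Load a picture panel into a leaning frame

### The job

Lift the orange picture panel up and off the peg of its drying stand and slide it, hole end up, into the slot in the top of the black frame that leans on the easel. The clip inside the frame resists: press the panel gently but all the way down until it is fully home on the slot's floor, let go, and leave the bucket and the two paint jars where they are.

Things in the scene. Friction and masses are not known exactly. Their poses are not given: they have to be found in the camera images.
- panel: Orange wooden panel, faces alike, 10 mm thick (x), 120 wide (y), 150 tall (z), 0.13 kg. Origin: middle of its bottom edge; z points to the top edge. A 24 x 24 mm hanging hole runs through it along x, centred in the width, 88 to 112 mm above the bottom, with 38 mm of solid board above it. It starts hanging on the stand's peg, upright, bottom edge 50 mm above the table.
- panel_top (a point): Middle of the panel's top edge, 150 mm above its origin.
- stand: Fixed wooden drying stand. Origin: centre of the underside of its 120 x 120 x 18 mm base. A post 18 x 22 mm, 168 mm tall, stands at x = +45 mm; from it a level 8 mm steel peg points along the stand's -x through the panel's hole.
- peg_end (a point): Centre of the red ball, 14 mm across, at the peg's free end: 158 mm above the table, stand frame x = -45 mm. To come off, the panel must be raised 4 to 12 mm so that its hole clears the ball, then drawn along the stand's -x past it.
- frame: Fixed black picture frame, 173 mm wide, leaning 31 degrees from upright, top towards the robot (at yaw 0), window facing away and up. Origin: centre of the slot's floor, 32 mm above the table. x: normal, out of the window; y: along the slot's width; z: up the slot to its mouth. Slot 12 mm thick (x), 122 mm wide (y), straight up to z = 132 mm. Panel home: its origin at this origin, same z axis.
- slot_mouth (a point): Centre of the slot's open mouth, frame z = 142 mm. The last 10 mm (z = 132 to 142) flare out by 3.5 mm on every side as a lead-in, metal 4 mm thick. When home, the panel's top edge stands 8 mm proud of this mouth.
- clip (a point): Sprung steel clip in the slot, 30 mm wide in the middle of the back wall (frame -x side), frame z = 36 to 76 mm; this point: z = 48 mm. It presses the panel against the front with 3 to 5 N, so the panel does not fall in by itself and needs a push of about 5 to 15 N.
- bucket: Small open dark zinc bucket, 90 mm across the rim, 85 mm tall, loose. Origin: centre of its underside. Not to be disturbed.
- jar_white: White paint jar, 52 mm across, 65 mm tall, loose. Origin: centre of its underside. Not to be disturbed.
- jar_brown: Brown paint jar with white cap, 56 mm across, 75 mm tall, loose. Origin: centre of its underside. Not to be disturbed.
Things that resemble listed ones, but are neither listed nor needed, are in the scene too. There is more than one size of the panel; the job needs the middle-sized.

How it is judged:
On the way:
1. the panel is off the peg and held clear of the stand: its top edge more than 80 mm from the ball of the peg and more than 160 mm above the table, not touching the stand (distance between panel_top and peg_end above 0.08 m and height (world z) of panel_top above 0.16 m and contact force between panel and stand below 0.05 N), for 0.1 s.
At the end, for the whole second after the job is handed in: The panel stands in the frame's slot, hole end up, its bottom edge within 2 mm of the slot's floor, within 4 mm (thickness) and 5 mm (width) of the slot's middle, parallel to it within 3.4 degrees, at rest (z of panel in the frame of frame between -0.002 and 0.002 m and x of panel in the frame of frame between -0.004 and 0.004 m and y of panel in the frame of frame between -0.005 and 0.005 m and angle between the z axis of panel and the z axis of frame, either way round below 0.06 rad and angle between the x axis of panel and the x axis of frame, either way round below 0.06 rad and linear speed of panel below 0.01 m/s); the robot touches nothing.
It fails at once if the panel is forced into the frame with more than 90 N (contact force between panel and frame above 90 N).
It fails at once if the bucket is displaced by more than 30 mm (distance of bucket from where it was at the start of the episode above 0.03 m).
It fails at once if the white jar is displaced by more than 30 mm (distance of jar_white from where it was at the start of the episode above 0.03 m).
It fails at once if the brown jar is displaced by more than 30 mm (distance of jar_brown from where it was at the start of the episode above 0.03 m).
It also fails if it takes over 51 s, if anything falls off the work surface, if the arm or the gripper's body presses on something with over 40 N, if the wrist force passes 120 N, or if a joint passes its speed limit or range.

### The arm

A 6-joint arm with a two-finger parallel gripper is mounted at the origin on the work surface. World frame = base frame: x ahead of the robot, y to its left, z up, the work surface at z = 0. Lengths are in m, angles in rad, forces in N, time in s.
With the tool pointing down it reaches from about 0.225 to 0.875 m from the base axis. Payload 3.4 kg.
Tool frame: the origin (TCP) lies at the very end of the fingers, on their centre line; the grasp point (between the pads) lies 19 mm behind it (manip.tcp_to_grasp is the distance from the TCP to the grasp point, in m); z points along the fingers, y is the line along which they close (so a half turn about z gives the same grasp; the last joint's range is limited). The gripper opens to 85 mm and grips with 20 to 120 N. Pads are 22 mm wide; open, the fingers measure 114 mm over their backs; the gripper's body (76 mm by 85 mm) begins 54 mm behind the grasp point. The pads swing forward as they close: fully open they stand 13 mm farther back than shut.
Start: joints at [1.157, 0.276, 1.505, -0, 1.361, -0.121], TCP at [0.166, 0.551, 0.231] pointing down, gripper open.
Joint ranges: [-2.89, 2.89], [-0.75, 2.08], [0.22, 2.7], [-1.18, 4.32], [0.11, 2.71], [-2.7, 2.7]. Speed limits (rad/s): [2.57, 2.57, 3.14, 3.14, 3.14, 3.14].

### API

Orientations are given as a unit quaternion [w, x, y, z].
In Python, from rig import status, get_image, job, manip gives the robot as it stands.
- The arm moves only by the tool apply_moves, never from a script. Its arguments are lists of equal length, an entry for each row: "xyz": the shift along the tool's x, y, z each as a share of 0.3 m, from -1 to 1, a list of three; "rot": the turn, a rotation vector about the tool's x, y, z each as a share of 60 degrees, from -1 to 1, a list of three; "hand": the opening, from -1 (shut) to 1 (fully open). A call has 1 to 8 rows; each row shifts and turns the commanded pose from where the row before left it, along the tool's axes as they then stand; what a row does not reach is not made up. A row lasts 1/8 s, in which the tool goes at most 62.5 mm and 10.7 degrees, less where a joint would pass 70% of its speed; a pose out of reach is approached as far as the arm can. A call with a number of a shift or a turn outside -1 to 1 is refused whole. A call with a gripper value outside its range is refused whole. The fingers move at their own pace and stop on an object; "force" is the grip in N (left out, the last holds). Time passes only in rows, so rows that do not move let the fingers close. It gives the time, the measured TCP pose, the force, the opening and the grip force at its end, in the units of the state.
- status.get_state(): the state, without advancing time (a new reading comes with each control period).
- get_image(name): name is "scene" or "side" or "wrist"; returns a dict with "pixels" (384x512x3 uint8, red, green, blue), "fovy" (degrees; the focal length in pixels is half the picture's height over the tangent of half this angle, whatever the lens; pixels are square), "cx", "cy" (the principal point, pixels), "dist" ([k1, k2, p1, p2, k3] as OpenCV has them; the pictures are not rectified), "origin" and "orientation" of the camera in the world; the wrist camera has in their place "tool_from_camera" (4x4, takes a point from camera to tool coordinates, whose origin is the TCP and whose axes are the flange's). Camera axes: x right, y down, z forward; pixel columns grow to the right and rows downward; lengths in m; the calibration is good to about 2 mm. A picture is of the moment at which its call begins: read the wrist's pose just before it. There is no depth.
- job.sign_off(): hands the job in; it is judged then, once.
The state is a dict: "clock": time; "qpos": joint angles; "qd": joint speeds; "effort": joint torques, N m; "position": TCP position; "ee_rot": TCP orientation; "contact_force": force on the tool from outside, world axes, zero at the start; "moment": the same for the moment, N m; "width": finger opening in m; "gripper_force": force on a finger pad.
Only numpy, scipy, OpenCV 4.12 (cv2) and the standard library are available. Lean on these libraries where they do the work, as an engineer would, in place of code of your own. Each camera call takes 0.05 s, during which the arm holds its last target. There are 200 camera calls.

## Working session

There is one attempt and no reset: what is moved stays moved. The work goes in short steps, Python scripts to look and compute and a tool call to move; the robot and the scene stay as the last step left them, time stands still between calls to the robot, and variables do not carry over. Pictures are saved under pics/ and viewed, at most 12 in all, crops included, and the job is handed in when it is done.

Besides the shell and the picture viewer there is one more tool, called after "Emit:" as name(argument=value, ...) on one line, values as JSON. apply_moves: Moves the arm, as the interface text tells. Its arguments: {"type":"object","properties":{"xyz":{"type":"array","items":{"type":"array","items":{"type":"number","minimum":-1,"maximum":1}}},"rot":{"type":"array","items":{"type":"array","items":{"type":"number","minimum":-1,"maximum":1}}},"hand":{"type":"array","items":{"type":"number"}},"force":{"type":"number"}},"required":["xyz","rot","hand"]}

```bash
ls; mkdir -p pics; cat > h.py <<'E'
import numpy as np, cv2
from scipy.spatial.transform import Rotation as R
from rig import status, get_image, job, manip
def q2R(q): return R.from_quat([q[1],q[2],q[3],q[0]]).as_matrix()
def cam(name):
    s=status.get_state(); im=get_image(name)
    f=im['pixels'].shape[0]/2/np.tan(np.radians(im['fovy'])/2)
    K=np.array([[f,0,im['cx']],[0,f,im['cy']],[0,0,1]])
    if 'tool_from_camera' in im:
        T=np.eye(4);T[:3,:3]=q2R(s['ee_rot']);T[:3,3]=s['position'];T=T@np.array(im['tool_from_camera'])
        o,Rm=T[:3,3],T[:3,:3]
    else: o=np.array(im['origin']);q=np.array(im['orientation']);Rm=q2R(q) if q.size==4 else q
    return dict(px=im['pixels'],K=K,d=np.array(im['dist'],float),o=o,R=Rm)
def ray(c,uv):
    p=cv2.undistortPoints(np.array(uv,float).reshape(-1,1,2),c['K'],c['d']).reshape(-1,2)
    v=np.c_[p,np.ones(len(p))]@c['R'].T
    return v/np.linalg.norm(v,axis=1,keepdims=True)
def proj(c,P):
    P=(np.atleast_2d(P)-c['o'])@c['R']
    return cv2.projectPoints(P,np.zeros(3),np.zeros(3),c['K'],c['d'])[0].reshape(-1,2)
def onz(c,uv,z):
    v=ray(c,uv); return c['o']+v*((z-c['o'][2])/v[:,2])[:,None]
def tri(c1,u1,c2,u2):
    out=[]
    for a,b in zip(ray(c1,u1),ray(c2,u2)):
        A=np.eye(3)-np.outer(a,a);B=np.eye(3)-np.outer(b,b)
        x=np.linalg.solve(A+B,A@c1['o']+B@c2['o'])
        out.append(np.r_[x,np.linalg.norm(A@(x-c1['o']))+np.linalg.norm(B@(x-c2['o']))])
    return np.array(out)
def save(c,n): cv2.imwrite('pics/'+n,cv2.cvtColor(c['px'],cv2.COLOR_RGB2BGR))
E
python3 - <<'E'
from h import *
import pickle
cs={n:cam(n) for n in('scene','side','wrist')}
pickle.dump(cs,open('c0.pkl','wb'))
for n,c in cs.items(): save(c,n+'0.png'); print(n,c['o'].round(3),c['R'][:,2].round(2),c['K'][0,0],c['d'])
cv2.imwrite('pics/both0.png',cv2.cvtColor(np.vstack([np.hstack([cs['scene']['px'],cs['side']['px']])]),cv2.COLOR_RGB2BGR))
print(status.get_state())
E
```

```text
pics
scene [1.613 0.047 0.761] [-0.86 -0.05 -0.51] 384.8201801396387 [-0.11482502  0.          0.          0.          0.        ]
side [-0.102 -0.775  0.872] [ 0.56  0.6  -0.57] 442.6348433255831 [0.01345007 0.         0.         0.         0.        ]
wrist [0.092 0.574 0.373] [ 0.29 -0.09 -0.95] 311.5687123587555 [-0.03807405  0.          0.          0.          0.        ]
{'clock': 0.15, 'qpos': array([ 1.15698141e+00,  2.76445383e-01,  1.50581543e+00,  1.99293663e-05,
        1.36072288e+00, -1.20986431e-01]), 'qd': array([-0.00104651, -0.00370149, -0.00358067, -0.0010331 ,  0.00056586,
        0.00056022]), 'effort': array([ 1.69037143e-03, -4.17142904e+01, -2.46032041e+01,  7.61598494e-05,
        7.61620933e-03, -1.19549640e-05]), 'position': array([0.16581378, 0.55016733, 0.23065164]), 'ee_rot': array([-1.93171731e-04,  1.45893712e-01,  9.89300026e-01, -6.68226588e-04]), 'contact_force': array([ 0.14648652,  0.86757408, -0.27031492]), 'moment': array([ 0.00405042, -0.00269774,  0.05682033]), 'gripper_force': 0.0, 'width': 0.08549581245901587}
```

View pics/scene0.png

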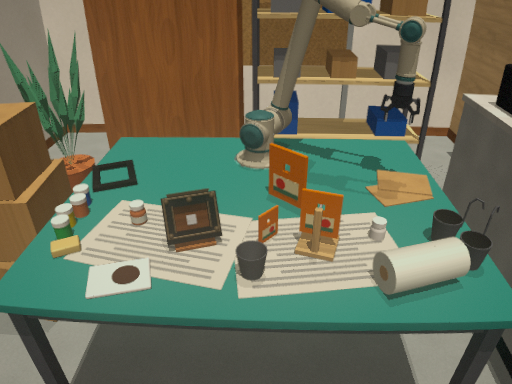

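View pics/side0.png

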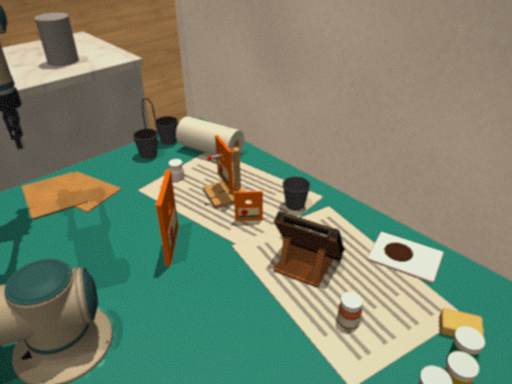

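Scene view: the candidates are the large panel (288,177), the panel hanging on the stand (320,214) and the small panel (268,225). The one on the stand is the middle-sized panel. The frame is at (192,220), the bucket at (251,260), the white jar at (378,229) and the brown jar at (138,212). The side view shows the panel at (226,165), the frame slot at (310,230) and the bucket at (296,193). Next I'll make a close crop to check the choice and pick pixels.

```bash
python3 - <<'E'
from h import *
import pickle
cs=pickle.load(open('c0.pkl','rb'))
a=cs['scene']['px'][170:290,130:390]; b=cs['side']['px'][130:290,190:350]
A=cv2.resize(a,(780,360),interpolation=cv2.INTER_CUBIC)
cv2.imwrite('pics/crop1.png',A[:,:,::-1])
s=cs['scene'];d=cs['side']
print(onz(s,[[251,276],[378,240],[138,222],[317,247],[192,243]],0).round(3))
print(onz(d,[[296,207],[177,180],[348,326],[218,196],[305,265]],0).round(3))
# approx panel pixels: orange mask comps
for n,c in cs.items():
    h=cv2.cvtColor(c['px'],cv2.COLOR_RGB2HSV); m=cv2.inRange(h,(4,190,120),(16,255,255))
    k,l,st,ce=cv2.connectedComponentsWithStats(m)
    print(n,[(st[i].tolist(),ce[i].round(0)) for i in range(1,k) if st[i,4]>60])
E
```

```text
[[ 0.792  0.001  0.   ]
 [ 0.612  0.405  0.   ]
 [ 0.537 -0.407  0.   ]
 [ 0.653  0.203  0.   ]
 [ 0.646 -0.195  0.   ]]
[[ 0.769 -0.013  0.   ]
 [ 0.577  0.386  0.   ]
 [ 0.516 -0.419 -0.   ]
 [ 0.622  0.21   0.   ]
 [ 0.593 -0.212 -0.   ]]
scene [([269, 143, 74, 95, 2373], array([303., 188.])), ([259, 206, 19, 36, 321], array([267., 220.]))]
side [([216, 136, 15, 19, 75], array([223., 145.])), ([157, 170, 14, 95, 415], array([163., 212.])), ([229, 189, 33, 31, 494], array([247., 201.]))]
wrist []
```

View pics/crop1.png

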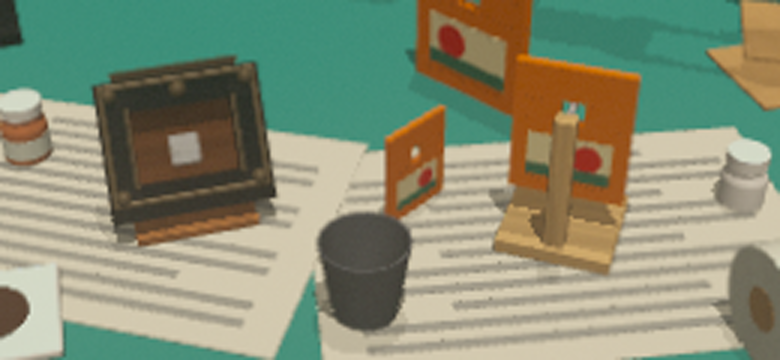

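The crop confirms it: the middle-sized panel is on the stand at crop (575,130), hanging on the robot side of the post. The larger panel stands behind it and the small one is at (415,160). Now I'll move the wrist camera over it.

Emit:
apply_moves(xyz=[[0, 0, -0.06], [0, 0, -0.06], [0, 0, -0.06], [0, 0, -0.06], [0, 0, -0.06], [0, 0, -0.06], [0, 0, -0.06], [0, 0, 0]], rot=[[0, 0, 0.174], [0, 0, 0.174], [0, 0, 0.174], [0, 0, 0.174], [0, 0, 0.174], [0, 0, 0.174], [0, 0, 0.174], [0, 0, 0]], hand=[1, 1, 1, 1, 1, 1, 1, 1])

```text
clock: 1.15
position: [0.1662, 0.551, 0.3584]
ee_rot: [-0.0, 0.705, 0.709, 0.001]
contact_force: [0.4, 0.4, -0.0]
width: 0.0856
gripper_force: 0.0
```

Emit:
apply_moves(xyz=[[-0.145, 0.125, 0], [-0.145, 0.125, 0], [-0.145, 0.125, 0], [-0.145, 0.125, 0], [-0.145, 0.125, 0], [-0.145, 0.125, 0], [-0.145, 0.125, 0], [-0.145, 0.125, 0]], rot=[[0, 0, 0], [0, 0, 0], [0, 0, 0], [0, 0, 0], [0, 0, 0], [0, 0, 0], [0, 0, 0], [0, 0, 0]], hand=[1, 1, 1, 1, 1, 1, 1, 1])

```text
clock: 2.15
position: [0.4674, 0.2016, 0.3562]
ee_rot: [-0.001, 0.705, 0.709, -0.001]
contact_force: [0.9, 0.5, 0.3]
width: 0.0855
gripper_force: 0.0
```

Emit:
apply_moves(xyz=[[0, 0, 0], [0, 0, 0]], rot=[[0, 0, 0], [0, 0, 0]], hand=[1, 1])

```text
clock: 2.4
position: [0.4662, 0.2034, 0.3563]
ee_rot: [-0.001, 0.706, 0.708, -0.001]
contact_force: [0.5, 0.9, 0.3]
width: 0.0856
gripper_force: 0.0
```

```bash
python3 - <<'E'
from h import *
import pickle
c=cam('wrist'); pickle.dump(c,open('w1.pkl','wb')); save(c,'w1.png'); print(c['o'].round(3),c['R'].round(2).tolist())
E
```

```text
[0.467 0.282 0.499] [[1.0, 0.0, -0.0], [0.0, -0.95, -0.3], [-0.0, 0.3, -0.95]]
```

Emit:
apply_moves(xyz=[[0, 0.18, 0], [0, 0.18, 0], [0, 0.18, 0], [0, 0, 0], [0, 0, 0]], rot=[[0, 0, 0], [0, 0, 0], [0, 0, 0], [0, 0, 0], [0, 0, 0]], hand=[1, 1, 1, 1, 1])

```text
clock: 3.08
position: [0.6275, 0.2052, 0.3569]
ee_rot: [-0.001, 0.705, 0.709, -0.001]
contact_force: [-0.3, -0.9, 0.9]
width: 0.0856
gripper_force: 0.0
```

```bash
python3 - <<'E'
from h import *
import pickle
c=cam('wrist'); pickle.dump(c,open('w2.pkl','wb')); save(c,'w2.png'); print(c['o'].round(3),c['R'].round(2).tolist())
a=cv2.imread('pics/w1.png');b=cv2.imread('pics/w2.png')
cv2.imwrite('pics/w12.png',np.vstack([cv2.resize(np.hstack([a,b]),(800,300))]))
E
```

```text
[0.628 0.284 0.5  ] [[1.0, 0.0, -0.0], [0.0, -0.95, -0.3], [-0.0, 0.3, -0.95]]
```

View pics/w12.png

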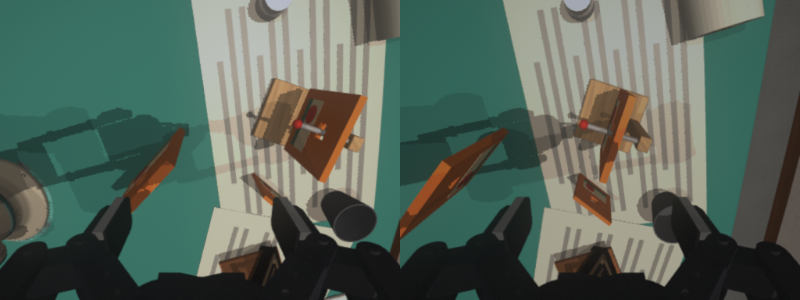

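The wrist views (w1 left, w2 right) show the panel on the peg. In w1 its top edge runs from about (467,122) to (416,231), with the red ball at (381,160); in w2 the ball is at (234,160). Next I'll get mask corners and triangulate.

```bash
python3 - <<'E'
from h import *
import pickle
w1=pickle.load(open('w1.pkl','rb'));w2=pickle.load(open('w2.pkl','rb'))
ball=[]
rois=[(340,90,140,150),(220,90,110,150)]
crops=[]
for c,(x,y,w,h) in zip((w1,w2),rois):
    im=c['px'][y:y+h,x:x+w]; hsv=cv2.cvtColor(im,cv2.COLOR_RGB2HSV)
    m=(((hsv[...,0]<4)|(hsv[...,0]>172))&(hsv[...,1]>150)&(hsv[...,2]>90)).astype(np.uint8)
    k,l,st,ce=cv2.connectedComponentsWithStats(m)
    print([(st[i].tolist(),(ce[i]+[x,y]).round(1)) for i in range(1,k) if st[i,4]>15])
    m=cv2.inRange(hsv,(4,170,70),(17,255,255))
    k,l,st,ce=cv2.connectedComponentsWithStats(m); i=1+np.argmax(st[1:,4])
    ct=max(cv2.findContours((l==i).astype(np.uint8),0,2)[0],key=cv2.contourArea)
    hull=cv2.convexHull(ct); print('poly',(cv2.approxPolyDP(hull,3,True)[:,0]+[x,y]).tolist())
    crops.append(cv2.resize(im,None,fx=4*150/h*0.98*.9,fy=4*150/h*.98*.9,interpolation=cv2.INTER_CUBIC)[:,:390])
A=np.hstack([cv2.copyMakeBorder(a,0,600-a.shape[0],0,4,cv2.BORDER_CONSTANT) for a in crops])
print(A.shape);cv2.imwrite('pics/z12.png',A[:,:800,::-1])
E
```

```text
[([36, 63, 11, 12, 104], array([380.9, 158.4]))]
poly [[469, 125], [416, 232], [408, 230], [461, 123]]
[([10, 64, 11, 11, 94], array([234.8, 159.1]))]
poly [[293, 131], [297, 137], [278, 189], [273, 178]]
(600, 786, 3)
```

View pics/z12.png

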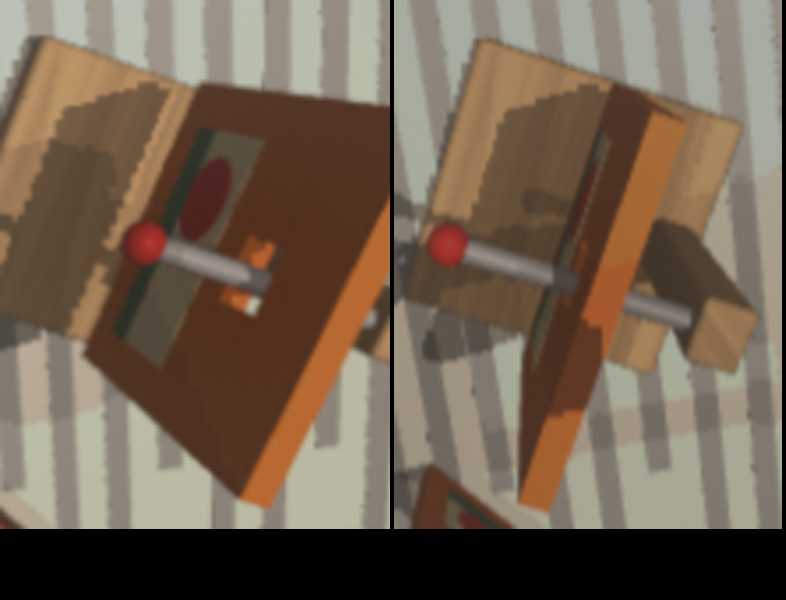

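The close crop confirms the panel on the peg, with the bright top face visible in both views. In w2 the top face corners are about (292.6,120.3), (303,124.6), (264.2,235.1) and (254.9,232.6).

```bash
python3 - <<'E'
from h import *
import pickle
w1=pickle.load(open('w1.pkl','rb'));w2=pickle.load(open('w2.pkl','rb'))
u1=[[461.3,123.3],[469.3,125.3],[416.3,232.3],[408.3,230.3],[380.9,158.4]]
u2=[[292.6,120.3],[303,124.6],[264.2,235.1],[254.9,232.6],[234.8,159.1]]
P=tri(w1,u1,w2,u2); print(P.round(4))
m=P[:4,:3].mean(0); e=(P[0]+P[1]-P[2]-P[3])[:3]/2
print('mid',m,'len',np.linalg.norm(e),'edge yaw',np.degrees(np.arctan2(e[1],e[0])))
u=e/np.linalg.norm(e);n=np.array([u[1],-u[0],0]);print('normal',n,'ball rel',(P[4,:3]-m)@n,(P[4,:3]-m)@u,P[4,2]-m[2])
for c,u_ in((w1,u1),(w2,u2)):
  Q=onz(c,u_[:4],0.2);print('z.2',Q.mean(0),np.linalg.norm((Q[0]+Q[1]-Q[2]-Q[3])/2),np.linalg.norm(Q[0]-Q[1]), 'yaw',np.degrees(np.arctan2(*((Q[0]+Q[1]-Q[2]-Q[3])[[1,0]]))))
E
```

```text
[[6.603e-01 2.612e-01 2.002e-01 3.000e-03]
 [6.707e-01 2.581e-01 1.971e-01 8.000e-04]
 [6.349e-01 1.451e-01 1.994e-01 1.700e-03]
 [6.251e-01 1.483e-01 2.008e-01 1.300e-03]
 [6.024e-01 2.176e-01 1.606e-01 1.000e-04]]
mid [0.64773772 0.20316963 0.19937244] len 0.11837201429080878 edge yaw 72.5402749871122
normal [ 0.95385797 -0.30001327  0.        ] ball rel -0.04759633298117906 0.0006201173704113651 -0.03872804111149314
z.2 [0.64722895 0.20314761 0.2       ] 0.11660273998129685 0.008450712095397548 yaw 72.6398722230613
z.2 [0.64764194 0.2032652  0.2       ] 0.12014125807362326 0.010710482594308224 yaw 72.90871778504784
```

Emit:
apply_moves(xyz=[[-0.169, -0.058, 0.015], [-0.169, -0.058, 0.015], [-0.169, -0.058, 0.015], [-0.169, -0.058, 0.015], [-0.169, -0.058, 0.015], [-0.169, -0.058, 0.015], [-0.169, -0.058, 0.015], [-0.169, -0.058, 0.015]], rot=[[0, 0, 0], [0, 0, 0], [0, 0, 0], [0, 0, 0], [0, 0, 0], [0, 0, 0], [0, 0, 0], [0, 0, 0]], hand=[1, 1, 1, 1, 1, 1, 1, 1])

```text
clock: 4.12
position: [0.4889, -0.2021, 0.3226]
ee_rot: [0.001, 0.706, 0.709, 0.001]
contact_force: [0.1, -0.1, -0.0]
width: 0.0854
gripper_force: 0.0
```

Emit:
apply_moves(xyz=[[0, 0, 0], [0, 0, 0]], rot=[[0, 0, 0], [0, 0, 0]], hand=[1, 1])

```text
clock: 4.38
position: [0.49, -0.2009, 0.3222]
ee_rot: [0.0, 0.706, 0.708, 0.001]
contact_force: [0.6, 0.3, 0.1]
width: 0.0853
gripper_force: 0.0
```

```bash
python3 - <<'E'
from h import *
import pickle
c=cam('wrist'); pickle.dump(c,open('w3.pkl','wb')); save(c,'w3.png'); print(c['o'].round(3))
E
```

```text
[ 0.49  -0.122  0.465]
```

Emit:
apply_moves(xyz=[[0, 0.167, 0], [0, 0.167, 0], [0, 0, 0], [0, 0, 0]], rot=[[0, 0, 0], [0, 0, 0], [0, 0, 0], [0, 0, 0]], hand=[1, 1, 1, 1])

```text
clock: 4.92
position: [0.5907, -0.2003, 0.3212]
ee_rot: [-0.001, 0.705, 0.709, -0.0]
contact_force: [0.3, 0.1, -0.2]
width: 0.085
gripper_force: 0.0
```

```bash
python3 - <<'E'
from h import *
import pickle
c=cam('wrist'); pickle.dump(c,open('w4.pkl','wb')); save(c,'w4.png'); print(c['o'].round(3))
g=[]
for n in('w3','w4'):
    a=cv2.imread(f'pics/{n}.png'); t=proj(pickle.load(open(n+'.pkl','rb')),[0.57,-0.2,0.14])[0]; print(t)
    a=np.clip((a/255.)**.6*255,0,255).astype(np.uint8)
    x=int(np.clip(t[0]-100,0,312));y=int(np.clip(t[1]-100,0,184)); print(n,x,y)
    g.append(cv2.resize(a[y:y+200,x:x+200],(400,400),interpolation=cv2.INTER_CUBIC))
cv2.imwrite('pics/z34.png',np.hstack(g))
E
```

```text
[ 0.591 -0.121  0.464]
[331.44588514 172.62794942]
w3 231 72
[238.01572798 173.18731366]
w4 138 73
```

View pics/z34.png

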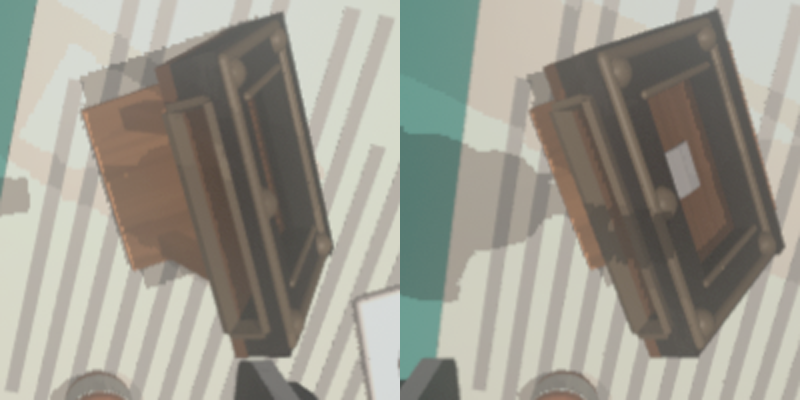

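z34: the mouth collar shows as a rim. In w3 it runs from about px (314,123) to (365,242), and in w4 from (213,122) to (271,243). I'll zoom in to pick its corners.

```bash
python3 - <<'E'
from h import *
g=[]
for n,x,y in(('w3',307,115),('w4',210,115)):
    a=cv2.imread(f'pics/{n}.png')[y:y+133,x:x+70]
    a=np.clip((a/255.)**.55*330,0,255).astype(np.uint8)
    g.append(cv2.resize(a,None,fx=4.5,fy=4.5,interpolation=cv2.INTER_CUBIC))
cv2.imwrite('pics/z34b.png',np.hstack(g))
E
```

```text
(no output)
```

View pics/z34b.png

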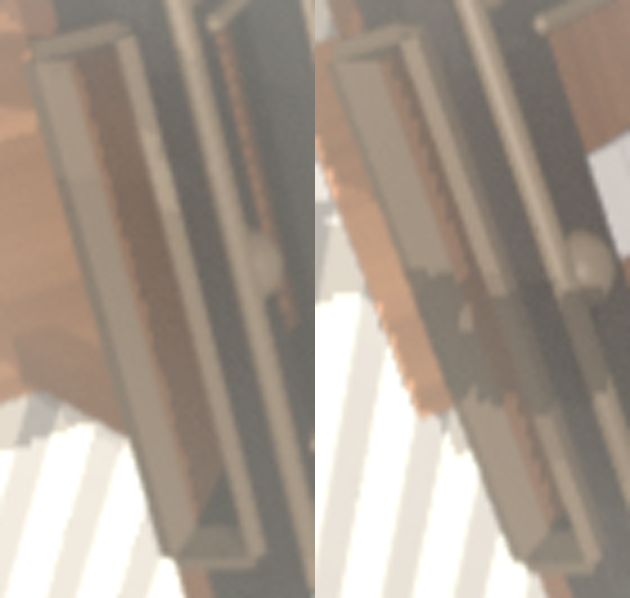

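In the zoom, the outer rim corners in crop coordinates are: w3 TL(33,50), TR(128,27), BR(263,555), BL(165,557); w4 (minus 315) TL(18,50), TR(103,27), BR(285,560), BL(205,560).

```bash
python3 - <<'E'
from h import *
import pickle
c3=pickle.load(open('w3.pkl','rb'));c4=pickle.load(open('w4.pkl','rb'))
a=np.array([[33,50],[128,27],[263,555],[165,557]])/4.5-.4+[307,115]
b=np.array([[18,50],[103,27],[285,560],[205,560]])/4.5-.4+[210,115]
P=tri(c3,a,c4,b);print(P.round(4))
P=P[:,:3];m=P.mean(0);y=(P[0]+P[1]-P[2]-P[3])/2;x=(P[1]+P[2]-P[0]-P[3])/2
print('mid',m.round(4),'L',np.linalg.norm(y),'T',np.linalg.norm(x),'yaw y',np.degrees(np.arctan2(y[1],y[0])),'yz',y[2],'x',x, 'lean',np.degrees(np.arctan2(x[2],np.hypot(*x[:2]))))
print('tool_from_cam check',c3['o'])
# ray view with assumed mouth height 0.1537
for c,p in((c3,a),(c4,b)):
    Q=onz(c,p,0.1537);yy=(Q[0]+Q[1]-Q[2]-Q[3])/2;print(Q.mean(0).round(4),np.linalg.norm(yy),np.degrees(np.arctan2(yy[1],yy[0])))
# predicted rim from model at this yaw
def model(mid,yaw,T=.019,L=.129):
    Y=np.array([np.cos(yaw),np.sin(yaw),0]);xh=np.array([Y[1],-Y[0],0]);l=np.radians(31)
    X=xh*np.cos(l)+np.array([0,0,np.sin(l)])
    return np.array([mid+sx*T/2*X+sy*L/2*Y for sx,sy in((-1,1),(1,1),(1,-1),(-1,-1))])
mid=m.copy()
for T,L in((.019,.129),(.027,.137),(.012,.122)):
    M=model(mid,np.arctan2(y[1],y[0]),T,L)
    print(T,((proj(c3,M)-[307,115]+.4)*4.5).round(0).tolist(),((proj(c4,M)-[210,115]+.4)*4.5).round(0).tolist())
E
```

```text
[[ 5.469e-01 -1.497e-01  1.484e-01  4.000e-04]
 [ 5.663e-01 -1.442e-01  1.543e-01  3.000e-04]
 [ 6.078e-01 -2.684e-01  1.581e-01  0.000e+00]
 [ 5.885e-01 -2.759e-01  1.432e-01  3.000e-04]]
mid [ 0.5774 -0.2095  0.151 ] L 0.13194113528613155 T 0.02287631187201813 yaw y 108.35985676041024 yz 0.0007055598625156922 x [0.01935169 0.00645967 0.01034941] lean 26.89824577137845
tool_from_cam check [ 0.49007398 -0.12180998  0.46515676]
[ 0.5768 -0.2088  0.1537] 0.13053206889450228 108.3990126303378
[ 0.5776 -0.2086  0.1537] 0.130783946843033 108.44129800227306
0.019 [[42.0, 54.0], [122.0, 34.0], [250.0, 550.0], [175.0, 552.0]] [[30.0, 55.0], [96.0, 36.0], [275.0, 555.0], [211.0, 556.0]]
0.027 [[21.0, 40.0], [136.0, 12.0], [270.0, 564.0], [163.0, 566.0]] [[11.0, 42.0], [104.0, 13.0], [294.0, 569.0], [203.0, 570.0]]
0.012 [[60.0, 65.0], [111.0, 53.0], [233.0, 538.0], [185.0, 540.0]] [[48.0, 67.0], [89.0, 55.0], [258.0, 543.0], [218.0, 544.0]]
```

Emit:
apply_moves(xyz=[[0.168, 0.024, 0.01], [0.168, 0.024, 0.01], [0.168, 0.024, 0.01], [0.168, 0.024, 0.01], [0.168, 0.024, 0.01], [0.168, 0.024, 0.01], [0.168, 0.024, 0.01], [0.168, 0.024, 0.01]], rot=[[0, 0, 0], [0, 0, 0], [0, 0, 0], [0, 0, 0], [0, 0, 0], [0, 0, 0], [0, 0, 0], [0, 0, 0]], hand=[-0.2, -0.2, -0.2, -0.2, -0.2, -0.2, -0.2, -0.2])

```text
clock: 5.98
position: [0.6464, 0.2026, 0.2985]
ee_rot: [0.0, 0.706, 0.708, 0.0]
contact_force: [-0.4, 0.0, 0.2]
width: 0.0342
gripper_force: 0.0
```

Emit:
apply_moves(xyz=[[0, 0, 0], [0, 0, 0], [0, 0, 0]], rot=[[0, 0, 0.147], [0, 0, 0.147], [0, 0, 0]], hand=[-0.2, -0.2, -0.2])

```text
clock: 6.35
position: [0.6464, 0.2013, 0.2982]
ee_rot: [0.0, 0.806, 0.592, 0.0]
contact_force: [-0.1, -0.3, -0.0]
width: 0.0345
gripper_force: 0.0
```

```bash
cat >> h.py <<'E'
def toolR(xd,zd):
    x=np.array(xd,float);z=np.array(zd,float);z/=np.linalg.norm(z);x-=z*(x@z);x/=np.linalg.norm(x)
    return np.c_[x,np.cross(z,x),z]
def togo(p,Rt):
    s=status.get_state();Rm=q2R(s['ee_rot']);d=Rm.T@(np.array(p)-s['position'])
    rv=R.from_matrix(Rm.T@Rt).as_rotvec()
    print('t',s['clock'],'shift share',(d/.3).round(4),'rot share',(rv/np.radians(60)).round(4),'dist',np.linalg.norm(d).round(4),'w',round(s['width'],4),'F',s['contact_force'].round(1))
YP=np.radians(72.7); GR=toolR([np.cos(YP),np.sin(YP),0],[0,0,-1])
E
python3 -c "
from h import *
togo([.6477,.2032,.172],GR)"
```

```text
t 6.35 shift share [0.0072 0.0019 0.4208] rot share [ 0.0005 -0.0003 -0.0013] dist 0.1263 w 0.0345 F [-0.1 -0.3 -0. ]
```

Emit:
apply_moves(xyz=[[0.007, 0.002, 0.12], [0, 0, 0.12], [0, 0, 0.1], [0, 0, 0.06], [0, 0, 0.02], [0, 0, 0], [0, 0, 0]], rot=[[0, 0, 0], [0, 0, 0], [0, 0, 0], [0, 0, 0], [0, 0, 0], [0, 0, 0], [0, 0, 0]], hand=[-0.2, -0.2, -0.2, -0.2, -0.2, -0.2, -0.2])

```text
clock: 7.22
position: [0.6493, 0.2032, 0.1727]
ee_rot: [0.0, 0.806, 0.592, 0.001]
contact_force: [-1.1, -0.6, -0.2]
width: 0.0342
gripper_force: 0.0
```

Emit:
apply_moves(xyz=[[0, 0, 0], [0, 0, 0], [0, 0, 0], [0, 0, 0], [0, 0, 0]], rot=[[0, 0, 0], [0, 0, 0], [0, 0, 0], [0, 0, 0], [0, 0, 0]], hand=[-1, -1, -1, -1, -1], force=70)

```text
clock: 7.85
position: [0.6488, 0.2034, 0.1723]
ee_rot: [0.0, 0.806, 0.591, 0.001]
contact_force: [-1.5, 1.1, 5.8]
width: 0.0088
gripper_force: 68.8
```

Emit:
apply_moves(xyz=[[0, 0, -0.013], [0, 0, -0.014], [0, 0, 0]], rot=[[0, 0, 0], [0, 0, 0], [0, 0, 0]], hand=[-1, -1, -1])

```text
clock: 8.22
position: [0.6488, 0.2031, 0.1793]
ee_rot: [0.0, 0.806, 0.591, 0.0]
contact_force: [0.0, -0.2, -1.3]
width: 0.0093
gripper_force: 68.1
```

```bash
python3 - <<'E'
from h import *
s=status.get_state();print(s['position'],s['contact_force'],s['width'])
c=cam('wrist');save(c,'w5.png');d=cam('side');save(d,'s5.png')
a=cv2.resize(c['px'],(533,400));b=cv2.resize(d['px'][120:220,190:257],(268,400),interpolation=cv2.INTER_CUBIC)
cv2.imwrite('pics/w5s.png',np.hstack([a,b])[:,:800,::-1])
E
```

```text
[0.6488324  0.2031283  0.17933401] [ 0.04113011 -0.1763673  -1.34841043] 0.00925650701607945
```

View pics/w5s.png

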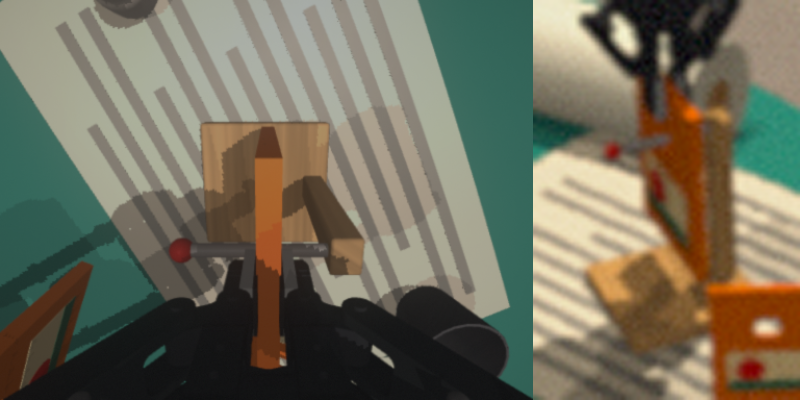

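The panel is held straight at wrist (268,250) and raised off the peg, and the load of 1.3 N matches its weight. The ball is at (180,250). The large panel at (60,320) is close to the withdrawal path, so I'll measure the clearance.

```bash
python3 - <<'E'
from h import *
import pickle
w1=pickle.load(open('w1.pkl','rb'));w2=pickle.load(open('w2.pkl','rb'))
print(tri(w1,[[238,164]],w2,[[135.7,166]]).round(3))
cs=pickle.load(open('c0.pkl','rb'))
print(tri(cs['scene'],[[306,161],[271,147]],cs['side'],[[170,172],[160,186]]).round(3))
u=GR[:,0];n=GR[:,1];m=np.array([.6488,.2031,0])
for q in tri(w1,[[238,164]],w2,[[135.7,166]]): print('rel along edge, normal',(q[:3]-m)@u,(q[:3]-m)@n)
E
```

```text
[[0.435 0.18  0.021 0.002]]
[[0.434 0.173 0.195 0.002]
 [0.352 0.066 0.223 0.038]]
rel along edge, normal -0.0857364134421356 -0.1969586842979702
```

Emit:
apply_moves(xyz=[[0, -0.03, 0], [0, -0.05, 0], [0, -0.05, 0], [0, -0.06, 0], [0, -0.06, 0], [0, -0.04, 0], [0, 0, -0.15], [0, 0, -0.15]], rot=[[0, 0, 0], [0, 0, 0], [0, 0, 0], [0, 0, 0], [0, 0, 0], [0, 0, 0], [0, 0, 0], [0, 0, 0]], hand=[-1, -1, -1, -1, -1, -1, -1, -1])

```text
clock: 9.32
position: [0.5649, 0.2295, 0.2701]
ee_rot: [-0.0, 0.806, 0.591, -0.0]
contact_force: [0.6, 0.5, -2.0]
width: 0.0086
gripper_force: 69.0
```

Emit:
apply_moves(xyz=[[0, 0, -0.18], [0, 0, -0.15], [0, 0, 0], [0, 0, 0]], rot=[[0, 0, 0], [0, 0, 0], [0, 0, 0], [0, 0, 0]], hand=[-1, -1, -1, -1])

```text
clock: 9.82
position: [0.5651, 0.2293, 0.3675]
ee_rot: [-0.0, 0.806, 0.591, -0.001]
contact_force: [0.1, 0.4, -2.2]
width: 0.0087
gripper_force: 69.1
```

```bash
cat >> h.py <<'E'
YF=np.radians(108.4);L=np.radians(31)
FY=np.array([np.cos(YF),np.sin(YF),0]);XH=np.array([FY[1],-FY[0],0])
FX=XH*np.cos(L)+np.array([0,0,np.sin(L)]);FZ=np.cross(FX,FY)
M0=np.array([.5772,-.2088,.1527])   # mouth centre
FR=toolR(FY,-FZ)
TIP=0.0283 # TCP below panel top along z
def tcp(zp): # TCP for panel origin at frame z=zp (in frame)
    return M0+FZ*(zp+0.150-0.142-TIP)
E
python3 - <<'E'
from h import *
print(FX,FY,FZ,FR)
print('tcp pre',tcp(.19))
c=cam('wrist');save(c,'w6.png')
hsv=cv2.cvtColor(c['px'],cv2.COLOR_RGB2HSV);m=cv2.inRange(hsv,(4,150,60),(17,255,255))
m[:,:200]=0;m[:,320:]=0
# edges of panel top strip vs row
for r in range(120,360,20):
    x=np.where(m[r])[0]; print(r,(x.min(),x.max()) if len(x) else None,end=' ')
togo(tcp(.19),FR)
E
```

```text
[0.81334549 0.27056403 0.51503807] [-0.31564904  0.94887601  0.        ] [-0.48870727 -0.16257127  0.8571673 ] [[-0.31564904  0.81334549  0.48870727]
 [ 0.94887601  0.27056403  0.16257127]
 [ 0.          0.51503807 -0.8571673 ]]
tcp pre [ 0.49426638 -0.23638834  0.29816129]
120 None 140 None 160 (np.int64(245), np.int64(270)) 180 (np.int64(245), np.int64(270)) 200 (np.int64(246), np.int64(270)) 220 (np.int64(246), np.int64(269)) 240 (np.int64(246), np.int64(301)) 260 (np.int64(246), np.int64(319)) 280 (np.int64(248), np.int64(267)) 300 (np.int64(248), np.int64(267)) 320 (np.int64(247), np.int64(268)) 340 (np.int64(248), np.int64(267)) t 9.875 shift share [-1.5505  0.2427  0.2303] rot share [-0.5024  0.1625 -0.5833] dist 0.4759 w 0.0089 F [-0.4  0.3 -1.4]
```

```bash
python3 - <<'E'
from h import *
import pickle
im=get_image('wrist');c=cam('wrist')
T=np.array(im['tool_from_camera']);ct=dict(c,o=T[:3,3],R=T[:3,:3])
P=[[sx*.06,sy*.005,-.0277+dz] for dz in(0,) for sx in(1,-1) for sy in(-1,1)]
print(proj(ct,P).round(1).tolist(), proj(ct,[[.06,0,-.0277+.15],[.06,0,-.0257],[.062,0,-.0277]]).round(1).tolist())
px=c['px'].astype(int)
for col in(252,257,262): print(col,[(r,px[r,col].tolist()) for r in range(112,160,3)],'|',[(r,px[r,col].tolist()) for r in range(342,364,3)])
E
```

```text
[[244.0, 150.1], [270.9, 150.0], [247.6, 391.9], [267.7, 391.9]] [[257.6, 120.1], [257.5, 149.2], [257.4, 144.7]]
252 [(112, [182, 187, 174]), (115, [182, 187, 174]), (118, [182, 187, 173]), (121, [143, 134, 118]), (124, [97, 64, 48]), (127, [96, 63, 47]), (130, [96, 62, 46]), (133, [95, 62, 45]), (136, [96, 62, 45]), (139, [96, 61, 43]), (142, [96, 61, 43]), (145, [96, 61, 43]), (148, [95, 59, 41]), (151, [120, 74, 45]), (154, [179, 111, 57]), (157, [179, 111, 56])] | [(342, [123, 61, 28]), (345, [123, 61, 27]), (348, [122, 61, 26]), (351, [123, 62, 29]), (354, [37, 25, 22]), (357, [21, 21, 21]), (360, [18, 18, 18]), (363, [20, 20, 21])]
257 [(112, [156, 148, 136]), (115, [171, 172, 160]), (118, [181, 185, 172]), (121, [141, 132, 118]), (124, [96, 63, 48]), (127, [96, 62, 46]), (130, [96, 62, 46]), (133, [95, 61, 44]), (136, [96, 61, 45]), (139, [95, 61, 43]), (142, [95, 60, 43]), (145, [95, 60, 41]), (148, [96, 60, 41]), (151, [121, 74, 44]), (154, [179, 111, 57]), (157, [179, 110, 56])] | [(342, [122, 61, 27]), (345, [123, 62, 28]), (348, [122, 61, 26]), (351, [122, 61, 27]), (354, [56, 33, 21]), (357, [21, 21, 21]), (360, [21, 20, 20]), (363, [19, 19, 20])]
262 [(112, [156, 146, 135]), (115, [155, 146, 135]), (118, [154, 145, 134]), (121, [127, 109, 95]), (124, [96, 63, 46]), (127, [96, 62, 46]), (130, [96, 61, 45]), (133, [95, 61, 44]), (136, [96, 60, 43]), (139, [96, 61, 43]), (142, [96, 60, 42]), (145, [96, 60, 42]), (148, [95, 59, 40]), (151, [120, 74, 44]), (154, [179, 111, 57]), (157, [179, 110, 56])] | [(342, [98, 50, 22]), (345, [122, 61, 27]), (348, [123, 61, 27]), (351, [122, 61, 27]), (354, [40, 26, 23]), (357, [20, 21, 21]), (360, [18, 18, 20]), (363, [19, 20, 21])]
```

The panel sits square in the hand, within about 0.5 mm of the prediction. Now I'll carry it to a pose above the frame and tilt it.

Emit:
apply_moves(xyz=[[-0.194, 0.029, 0], [-0.194, 0.029, 0], [-0.194, 0.029, 0], [-0.194, 0.029, 0], [-0.194, 0.029, 0], [-0.194, 0.029, 0], [-0.194, 0.029, 0], [-0.194, 0.029, 0]], rot=[[0, 0, 0], [0, 0, 0], [0, 0, 0], [0, 0, 0], [0, 0, 0], [0, 0, 0], [0, 0, 0], [0, 0, 0]], hand=[-1, -1, -1, -1, -1, -1, -1, -1])

```text
clock: 10.98
position: [0.4912, -0.2372, 0.3671]
ee_rot: [-0.001, 0.806, 0.591, -0.0]
contact_force: [0.7, 0.2, -0.9]
width: 0.0089
gripper_force: 69.0
```

Emit:
apply_moves(xyz=[[0, 0, 0], [0, 0, 0], [0, 0, 0], [0, 0, 0], [0, 0, 0], [0, 0, 0], [0, 0, 0]], rot=[[-0.1005, 0.0325, -0.1167], [-0.1005, 0.0325, -0.1167], [-0.1005, 0.0325, -0.1167], [-0.1005, 0.0325, -0.1167], [-0.1005, 0.0325, -0.1167], [0, 0, 0], [0, 0, 0]], hand=[-1, -1, -1, -1, -1, -1, -1])

```text
clock: 11.85
position: [0.492, -0.2358, 0.368]
ee_rot: [0.156, 0.564, 0.781, 0.218]
contact_force: [1.0, 0.6, -1.1]
width: 0.0089
gripper_force: 69.2
```

```bash
sed -i 's/TIP=0.0283/TIP=0.0277/' h.py; python3 - <<'E'
from h import *
togo(tcp(.18),FR);togo(tcp(.15),FR);print(status.get_state()['qpos'].round(2))
E
```

```text
t 11.85 shift share [-0.0046 -0.1148  0.234 ] rot share [ 0.0014 -0.0001 -0.0021] dist 0.0782 w 0.0089 F [ 1.   0.6 -1.1]
t 11.85 shift share [-0.0046 -0.1149  0.334 ] rot share [ 0.0014 -0.0001 -0.0021] dist 0.106 w 0.0089 F [ 1.   0.6 -1.1]
[-0.92  0.01  1.62  0.52  1.35 -1.31]
```

Emit:
apply_moves(xyz=[[-0.0025, -0.0575, 0], [-0.0025, -0.0575, 0], [0, 0, 0.11], [0, 0, 0.11], [0, 0, 0.094], [0, 0, 0], [0, 0, 0], [0, 0, 0]], rot=[[0, 0, 0], [0, 0, 0], [0, 0, 0], [0, 0, 0], [0, 0, 0], [0, 0, 0], [0, 0, 0], [0, 0, 0]], hand=[-1, -1, -1, -1, -1, -1, -1, -1])

```text
clock: 12.85
position: [0.5113, -0.2316, 0.2714]
ee_rot: [0.159, 0.563, 0.781, 0.218]
contact_force: [-0.1, -0.3, -1.0]
width: 0.0085
gripper_force: 69.2
```

```bash
python3 - <<'E'
from h import *
togo(tcp(.142),FR)
c=cam('wrist');save(c,'w7.png');d=cam('side');save(d,'s7.png')
g=lambda p:np.clip((p/255.)**.6*300,0,255).astype(np.uint8)
a=cv2.resize(g(c['px'][40:240,156:356]),(500,500),interpolation=cv2.INTER_CUBIC);b=cv2.resize(g(d['px'][170:270,260:360]),(300,300),interpolation=cv2.INTER_CUBIC)
b=np.vstack([b,np.zeros((200,300,3),np.uint8)])
cv2.imwrite('pics/w7s.png',np.hstack([a,b])[:,:,::-1])
E
```

```text
t 12.85 shift share [ 0.0028 -0.0046  0.0512] rot share [0.0038 0.0022 0.0014] dist 0.0154 w 0.0085 F [-0.1 -0.3 -1. ]
```

View pics/w7s.png

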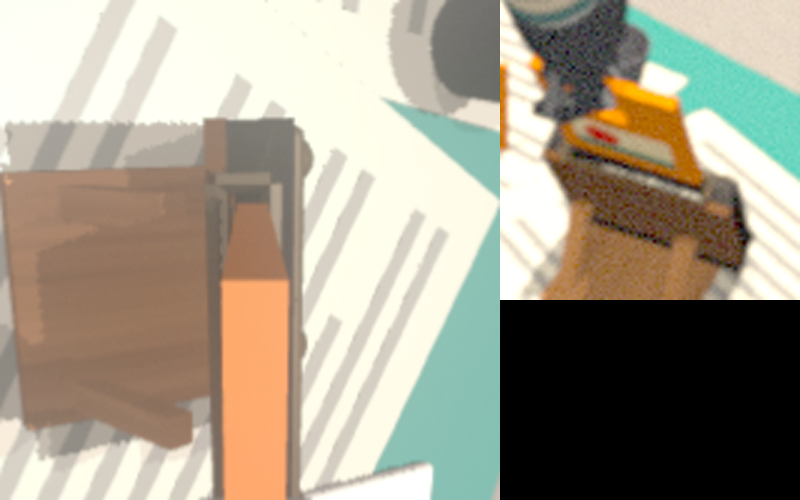

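The view shows the panel's lower end at crop (251,203) inside the collar, whose outer edges are at x of about 213 to 283, so the centre is at 248. That is roughly 1 mm off, which agrees with the computed correction. I'll apply it and enter the mouth.

Emit:
apply_moves(xyz=[[0.0028, -0.0046, 0], [0, 0, 0], [0, 0, 0.02], [0, 0, 0.02], [0, 0, 0.02], [0, 0, 0.02], [0, 0, 0], [0, 0, 0]], rot=[[0.0038, 0.0022, 0.0014], [0, 0, 0], [0, 0, 0], [0, 0, 0], [0, 0, 0], [0, 0, 0], [0, 0, 0], [0, 0, 0]], hand=[-1, -1, -1, -1, -1, -1, -1, -1])

```text
clock: 13.95
position: [0.5212, -0.2266, 0.2486]
ee_rot: [0.155, 0.564, 0.782, 0.217]
contact_force: [-0.3, 0.6, -2.3]
width: 0.0087
gripper_force: 69.3
```

```bash
python3 - <<'E'
from h import *
togo(tcp(.134),FR);s=status.get_state();print('F tool',q2R(s['ee_rot']).T@s['contact_force'],s['moment'])
E
```

```text
t 13.95 shift share [-0.0025  0.0032 -0.0061] rot share [-0.0008 -0.0022 -0.001 ] dist 0.0022 w 0.0087 F [-0.3  0.6 -2.3]
F tool [ 0.63975774 -1.24137575  1.95796383] [-0.14893431  0.43483173  0.00743353]
```

Emit:
apply_moves(xyz=[[0, 0, 0.02], [0, 0, 0.02], [0, 0, 0.02], [0, 0, 0.02], [0, 0, 0]], rot=[[0, 0, 0], [0, 0, 0], [0, 0, 0], [0, 0, 0], [0, 0, 0]], hand=[-1, -1, -1, -1, -1])

```text
clock: 14.58
position: [0.533, -0.2226, 0.2275]
ee_rot: [0.155, 0.564, 0.782, 0.217]
contact_force: [-0.5, 0.4, -1.4]
width: 0.0087
gripper_force: 69.2
```

```bash
python3 - <<'E'
from h import *
togo(tcp(.11),FR);s=status.get_state();print('F tool',q2R(s['ee_rot']).T@s['contact_force'],s['moment'])
E
```

```text
t 14.575 shift share [-0.0028  0.0039 -0.0079] rot share [-0.0011 -0.0025 -0.0013] dist 0.0028 w 0.0087 F [-0.5  0.4 -1.4]
F tool [ 0.49375739 -1.00375527  0.98585546] [-0.23682681  0.38461662 -0.10512527]
```

Emit:
apply_moves(xyz=[[0, 0, 0.025], [0, 0, 0.025], [0, 0, 0.025], [0, 0, 0.025], [0, 0, 0]], rot=[[0, 0, 0], [0, 0, 0], [0, 0, 0], [0, 0, 0], [0, 0, 0]], hand=[-1, -1, -1, -1, -1])

```text
clock: 15.2
position: [0.5477, -0.2177, 0.2016]
ee_rot: [0.155, 0.564, 0.781, 0.217]
contact_force: [0.0, -0.3, -2.2]
width: 0.0089
gripper_force: 69.2
```

```bash
python3 - <<'E'
from h import *
togo(tcp(.08),FR);s=status.get_state();print('F tool',q2R(s['ee_rot']).T@s['contact_force'],s['moment'])
E
```

```text
t 15.2 shift share [-0.0029  0.0041 -0.0082] rot share [-0.0011 -0.0026 -0.0014] dist 0.0029 w 0.0089 F [ 0.  -0.3 -2.2]
F tool [-0.27194879 -1.19694593  1.90477946] [-0.30715611  0.36976324 -0.10691681]
```

Emit:
apply_moves(xyz=[[0, 0, 0.02], [0, 0, 0.02], [0, 0, 0.02], [0, 0, 0.02], [0, 0, 0]], rot=[[0, 0, 0], [0, 0, 0], [0, 0, 0], [0, 0, 0], [0, 0, 0]], hand=[-1, -1, -1, -1, -1])

```text
clock: 15.82
position: [0.5595, -0.2137, 0.1814]
ee_rot: [0.155, 0.564, 0.781, 0.217]
contact_force: [2.2, -0.9, -3.9]
width: 0.0088
gripper_force: 68.9
```

```bash
python3 - <<'E'
from h import *
togo(tcp(.028),FR);s=status.get_state();print('F tool',q2R(s['ee_rot']).T@s['contact_force'],s['moment'])
E
```

```text
t 15.825 shift share [-0.0033  0.0033  0.0858] rot share [-0.0005 -0.0022 -0.0013] dist 0.0258 w 0.0088 F [ 2.2 -0.9 -3.9]
F tool [-1.59599889 -0.49002834  4.29663317] [-0.1957881  -0.05959755  0.04621505]
```

Emit:
apply_moves(xyz=[[0, 0, 0.02], [0, 0, 0.02], [0, 0, 0.02], [0, 0, 0.02], [0, 0, 0]], rot=[[0, 0, 0], [0, 0, 0], [0, 0, 0], [0, 0, 0], [0, 0, 0]], hand=[-1, -1, -1, -1, -1])

```text
clock: 16.45
position: [0.5713, -0.2098, 0.1604]
ee_rot: [0.155, 0.564, 0.781, 0.217]
contact_force: [4.3, -0.7, -4.1]
width: 0.0087
gripper_force: 68.6
```

```bash
python3 - <<'E'
from h import *
togo(tcp(.028),FR);s=status.get_state();print('F tool',q2R(s['ee_rot']).T@s['contact_force'],s['moment'])
im=get_image('wrist');c=cam('wrist');save(c,'w8.png')
T=np.array(im['tool_from_camera']);ct=dict(c,o=T[:3,3],R=T[:3,:3])
print(proj(ct,[[.06,y,-.0277] for y in(-.005,.005)]))
for col in(252,257,262):print([(r,c['px'][r,col].tolist()) for r in range(140,162,2)])
E
```

```text
t 16.45 shift share [-0.003   0.0036  0.0045] rot share [-0.0006 -0.0023 -0.0021] dist 0.0019 w 0.0087 F [ 4.3 -0.7 -4.1]
F tool [-2.01871945  1.22094252  5.46890342] [-0.21151682 -0.23736665  0.02527623]
[[241.69506162 149.36562608]
 [268.76026809 149.34093782]]
[(140, [99, 56, 32]), (142, [99, 55, 31]), (144, [99, 54, 29]), (146, [99, 55, 29]), (148, [99, 55, 30]), (150, [99, 54, 29]), (152, [174, 90, 43]), (154, [213, 108, 50]), (156, [213, 108, 50]), (158, [213, 109, 51]), (160, [213, 108, 50])]
[(140, [99, 56, 32]), (142, [99, 56, 32]), (144, [99, 56, 32]), (146, [100, 56, 32]), (148, [100, 56, 31]), (150, [103, 57, 32]), (152, [184, 95, 45]), (154, [213, 109, 51]), (156, [213, 108, 51]), (158, [213, 109, 51]), (160, [213, 108, 50])]
[(140, [99, 56, 33]), (142, [100, 57, 34]), (144, [98, 56, 32]), (146, [100, 55, 32]), (148, [100, 56, 33]), (150, [103, 58, 34]), (152, [184, 95, 46]), (154, [213, 109, 52]), (156, [213, 109, 51]), (158, [213, 109, 52]), (160, [213, 109, 52])]
```

Emit:
apply_moves(xyz=[[0, 0, 0], [0, 0, 0], [0, 0, 0], [0, 0, 0]], rot=[[0, 0, 0], [0, 0, 0], [0, 0, 0], [0, 0, 0]], hand=[-0.4, -0.4, -0.4, -0.4], force=30)

```text
clock: 17.05
position: [0.5708, -0.2099, 0.1613]
ee_rot: [0.155, 0.564, 0.781, 0.217]
contact_force: [0.6, -0.3, -0.2]
width: 0.0252
gripper_force: 0.0
```

Emit:
apply_moves(xyz=[[0, 0, -0.05], [0, 0, -0.08], [0, 0, -0.07], [0, 0, 0], [0, 0, 0], [0, 0, 0], [0, 0, 0]], rot=[[0, 0, 0], [0, 0, 0], [0, 0, 0], [0, 0, 0], [0, 0, 0], [0, 0, 0], [0, 0, 0]], hand=[-0.4, -0.4, -0.4, -1, -1, -1, -1])

```text
clock: 17.92
position: [0.5416, -0.2194, 0.2119]
ee_rot: [0.154, 0.564, 0.782, 0.217]
contact_force: [0.3, -0.2, -0.3]
width: -0.0002
gripper_force: 0.0
```

```bash
python3 - <<'E'
from h import *
top=lambda zp:M0+FZ*(zp+.008)
togo(top(.029),FR);togo(top(0),FR);s=status.get_state();print('F tool',q2R(s['ee_rot']).T@s['contact_force'],s['moment'])
c=cam('wrist');save(c,'w9.png')
P=[top(z)+FX*x+FY*.06 for z in(.029,.015,0) for x in(-.005,.005)]+[top(.029)+FX*x-FY*.06 for x in(-.005,.005)]
print(proj(c,P).round(1).tolist())
hsv=cv2.cvtColor(c['px'],cv2.COLOR_RGB2HSV);m=cv2.inRange(hsv,(4,150,60),(17,255,255));m[:,:200]=0;m[:,320:]=0
for r in range(150,260,8):
    x=np.where(m[r])[0]; print(r,(x.min(),x.max()) if len(x) else None,end=' ')
print([(r,c['px'][r,257].tolist()) for r in range(130,190,3)])
E
```

```text
t 17.925 shift share [-0.0045  0.0047  0.1095] rot share [-0.0013 -0.0033 -0.0015] dist 0.0329 w -0.0002 F [ 0.3 -0.2 -0.3]
t 17.925 shift share [-0.0048  0.0048  0.2061] rot share [-0.0013 -0.0033 -0.0015] dist 0.0619 w -0.0002 F [ 0.3 -0.2 -0.3]
F tool [-0.31549261  0.08229942  0.35171861] [-0.12665343  0.23985149  0.00639889]
[[249.4, 133.9], [267.3, 133.8], [250.0, 131.2], [266.7, 131.2], [250.6, 128.8], [266.1, 128.8], [251.3, 313.9], [266.0, 313.9]]
150 (np.int64(248), np.int64(266)) 158 (np.int64(248), np.int64(266)) 166 (np.int64(249), np.int64(266)) 174 (np.int64(249), np.int64(266)) 182 (np.int64(249), np.int64(266)) 190 (np.int64(249), np.int64(266)) 198 (np.int64(249), np.int64(266)) 206 (np.int64(249), np.int64(266)) 214 (np.int64(249), np.int64(266)) 222 (np.int64(250), np.int64(266)) 230 (np.int64(250), np.int64(266)) 238 (np.int64(250), np.int64(266)) 246 None 254 None [(130, [92, 54, 35]), (133, [107, 61, 37]), (136, [193, 101, 50]), (139, [194, 101, 49]), (142, [193, 100, 48]), (145, [194, 101, 49]), (148, [194, 100, 49]), (151, [194, 100, 48]), (154, [194, 101, 49]), (157, [194, 100, 48]), (160, [194, 100, 48]), (163, [194, 99, 48]), (166, [194, 99, 48]), (169, [194, 99, 47]), (172, [194, 99, 47]), (175, [194, 98, 47]), (178, [194, 98, 46]), (181, [194, 98, 46]), (184, [194, 98, 46]), (187, [194, 98, 47])]
```

Emit:
apply_moves(xyz=[[0, 0, 0.05], [0, 0, 0.045], [0, 0, 0.012], [0, 0, 0.012], [0, 0, 0.012], [0, 0, 0.012], [0, 0, 0.012], [0, 0, 0]], rot=[[0, 0, 0], [0, 0, 0], [0, 0, 0], [0, 0, 0], [0, 0, 0], [0, 0, 0], [0, 0, 0], [0, 0, 0]], hand=[-1, -1, -1, -1, -1, -1, -1, -1])

```text
clock: 18.98
position: [0.5646, -0.2122, 0.1728]
ee_rot: [0.155, 0.564, 0.781, 0.217]
contact_force: [-0.1, -0.8, -1.6]
width: -0.0
gripper_force: 0.0
```

```bash
cat > chk.py <<'E'
from h import *
togo(M0+FZ*.008,FR);s=status.get_state();print('F tool',q2R(s['ee_rot']).T@s['contact_force'],s['moment'].round(2))
E
python3 chk.py
```

```text
t 18.975 shift share [-0.0028  0.0028  0.0532] rot share [-0.0001 -0.0018 -0.0017] dist 0.016 w -0.0 F [-0.1 -0.8 -1.6]
F tool [-0.74727372 -1.14401853  1.12249447] [-0.08  0.19 -0.04]
```

```bash
python3 - <<'E'
from h import *
c=cam('wrist');save(c,'w10.png')
top=lambda zp:M0+FZ*(zp+.008)
for z in(.029,.016,0):print(z,proj(c,[top(z)+FX*x+FY*y for y in(.06,.03) for x in(-.005,.005)]).round(1).tolist())
px=c['px']
for r in(160,175,190):print(r,px[r,236:282,0].tolist())
print([(r,px[r,257].tolist()) for r in range(110,170,3)])
d=cam('side');save(d,'s10.png')
g=lambda p:np.clip((p/255.)**.6*300,0,255).astype(np.uint8)
a=cv2.resize(g(px[80:280,156:356]),(500,500),interpolation=cv2.INTER_CUBIC);b=cv2.resize(g(d['px'][180:260,265:345]),(300,300),interpolation=cv2.INTER_CUBIC)
cv2.imwrite('pics/w10s.png',np.hstack([a,np.vstack([b,np.zeros((200,300,3),np.uint8)])])[:,:,::-1])
E
```

```text
0.029 [[245.2, 145.4], [269.3, 145.4], [246.2, 213.0], [268.7, 212.9]]
0.016 [[246.3, 141.1], [268.3, 141.1], [247.1, 203.4], [267.8, 203.3]]
0 [[247.4, 136.8], [267.2, 136.7], [248.1, 193.5], [266.9, 193.5]]
160 [55, 55, 51, 50, 51, 51, 52, 52, 51, 63, 128, 195, 205, 205, 205, 205, 205, 205, 205, 205, 205, 205, 206, 205, 205, 206, 205, 205, 205, 205, 205, 197, 99, 59, 57, 57, 62, 91, 107, 109, 109, 109, 109, 106, 74, 59]
175 [56, 56, 53, 53, 53, 52, 52, 53, 53, 58, 103, 193, 204, 205, 205, 205, 205, 205, 205, 205, 205, 205, 205, 206, 206, 205, 206, 205, 206, 206, 206, 197, 101, 60, 58, 57, 63, 90, 105, 106, 106, 107, 106, 103, 68, 59]
190 [57, 57, 55, 53, 53, 54, 53, 54, 53, 54, 89, 193, 205, 205, 205, 206, 205, 205, 205, 205, 206, 206, 206, 206, 206, 206, 206, 206, 206, 206, 205, 198, 102, 60, 58, 58, 65, 97, 103, 103, 103, 103, 102, 89, 64, 58]
[(110, [55, 52, 46]), (113, [54, 49, 45]), (116, [53, 47, 43]), (119, [53, 48, 43]), (122, [85, 71, 58]), (125, [86, 72, 58]), (128, [82, 68, 55]), (131, [55, 46, 37]), (134, [85, 51, 33]), (137, [97, 55, 33]), (140, [98, 55, 33]), (143, [116, 63, 34]), (146, [205, 106, 50]), (149, [205, 106, 49]), (152, [205, 105, 50]), (155, [205, 105, 50]), (158, [205, 104, 49]), (161, [205, 105, 49]), (164, [205, 104, 49]), (167, [206, 105, 50])]
```

View pics/w10s.png

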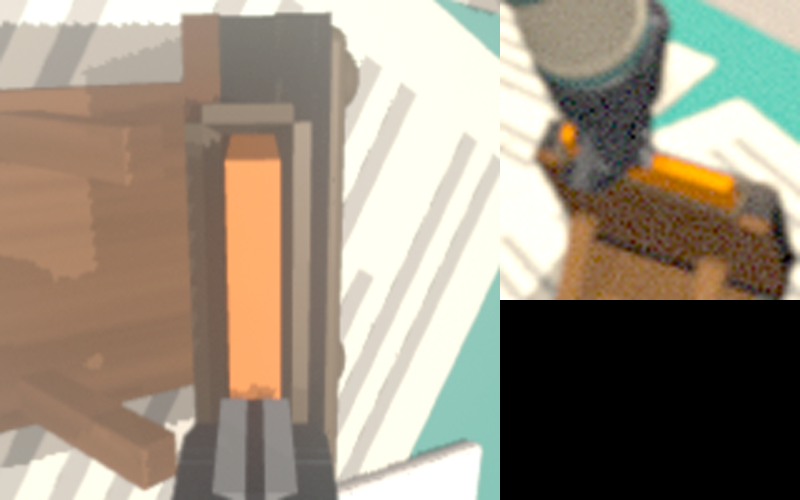

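The view shows the fingertips at crop (255,410) pressing on the panel top, which has gone down to about 16 mm from home and is centred in the collar. I'll keep pressing.

Emit:
apply_moves(xyz=[[0, 0, 0.01], [0, 0, 0.01], [0, 0, 0.01], [0, 0, 0.01], [0, 0, 0]], rot=[[0, 0, 0], [0, 0, 0], [0, 0, 0], [0, 0, 0], [0, 0, 0]], hand=[-1, -1, -1, -1, -1])

```text
clock: 19.7
position: [0.5701, -0.2099, 0.1619]
ee_rot: [0.155, 0.564, 0.782, 0.217]
contact_force: [-0.6, -0.3, -0.3]
width: 0.0002
gripper_force: 0.0
```

```bash
python3 chk.py
```

```text
t 19.7 shift share [-0.0042  0.0045  0.0119] rot share [-0.0012 -0.0028 -0.0012] dist 0.004 w 0.0002 F [-0.6 -0.3 -0.3]
F tool [-0.07760277 -0.69104916 -0.09590598] [-0.1   0.28  0.02]
```

Emit:
apply_moves(xyz=[[0, 0, 0.006], [0, 0, 0.006], [0, 0, 0]], rot=[[0, 0, 0], [0, 0, 0], [0, 0, 0]], hand=[-1, -1, -1])

```text
clock: 20.08
position: [0.571, -0.2103, 0.1609]
ee_rot: [0.156, 0.563, 0.782, 0.216]
contact_force: [-13.4, -2.5, 13.3]
width: -0.0002
gripper_force: 9.3
```

```bash
python3 chk.py; python3 - <<'E'
from h import *
c=cam('wrist');save(c,'w11.png')
top=lambda zp:M0+FZ*(zp+.008)
for z in(.01,.005,0):print(z,proj(c,[top(z)+FX*x+FY*y for y in(.06,) for x in(-.005,.005)]).round(1).tolist())
px=c['px']
for r in(160,175,190):print(r,px[r,240:278,0].tolist())
print([(r,px[r,257].tolist()) for r in range(125,165,3)])
E
```

```text
t 20.075 shift share [-0.0018  0.0042  0.0076] rot share [-0.0013 -0.0004  0.0012] dist 0.0027 w -0.0002 F [-13.4  -2.5  13.3]
F tool [  1.89763122  -4.72837755 -18.33209644] [-0.05  0.97  0.13]
0.01 [[247.0, 143.0], [270.2, 143.0]]
0.005 [[247.4, 141.3], [269.8, 141.4]]
0 [[247.8, 139.8], [269.4, 139.9]]
160 [54, 51, 51, 52, 51, 50, 63, 130, 199, 208, 209, 209, 209, 209, 209, 209, 209, 209, 209, 209, 209, 209, 209, 209, 209, 210, 209, 209, 202, 115, 63, 56, 55, 56, 57, 72, 106, 110]
175 [56, 53, 53, 53, 53, 53, 54, 98, 197, 209, 209, 209, 209, 210, 209, 210, 210, 210, 210, 210, 209, 210, 209, 210, 209, 210, 210, 210, 202, 116, 65, 58, 58, 57, 59, 72, 103, 108]
190 [55, 53, 53, 52, 53, 53, 52, 78, 165, 204, 209, 210, 210, 210, 210, 209, 210, 209, 210, 210, 210, 210, 210, 210, 210, 209, 210, 210, 201, 103, 60, 57, 57, 58, 60, 79, 101, 104]
[(125, [87, 72, 59]), (128, [87, 72, 58]), (131, [76, 63, 51]), (134, [56, 45, 36]), (137, [97, 55, 32]), (140, [99, 55, 32]), (143, [107, 59, 33]), (146, [209, 107, 49]), (149, [209, 107, 50]), (152, [209, 107, 50]), (155, [209, 107, 50]), (158, [209, 106, 49]), (161, [209, 107, 49]), (164, [209, 106, 50])]
```

Emit:
apply_moves(xyz=[[0, 0, 0.004], [0, 0, 0], [0, 0, 0]], rot=[[0, 0, 0], [0, 0, 0], [0, 0, 0]], hand=[-1, -1, -1])

```text
clock: 20.5
position: [0.5711, -0.2103, 0.1608]
ee_rot: [0.156, 0.563, 0.782, 0.216]
contact_force: [-19.5, -2.4, 20.7]
width: -0.0004
gripper_force: 14.3
```

```bash
python3 chk.py
```

```text
t 20.5 shift share [-0.0018  0.0041  0.0073] rot share [-0.0013  0.0001  0.0021] dist 0.0026 w -0.0004 F [-19.5  -2.4  20.7]
F tool [  3.86058217  -5.86621126 -27.66618596] [0.04 1.37 0.26]
```

The force rose to 28 N with no further travel. The fingertip height is 0.1608 m, against 0.032 + 0.150·cos31° = 0.1606 m for a panel that is fully home. So it is on the floor, and I'll retreat.

Emit:
apply_moves(xyz=[[0, 0, -0.02], [0, 0, -0.08], [0, 0, -0.15], [0, 0, -0.1], [0, 0, 0], [0, 0, 0], [0, 0, 0]], rot=[[0, 0, 0], [0, 0, 0], [0, 0, 0], [0, 0, 0], [0, 0, 0], [0, 0, 0], [0, 0, 0]], hand=[-1, -1, -1, -1, -1, -1, -1])

```text
clock: 21.38
position: [0.5211, -0.2257, 0.2467]
ee_rot: [0.154, 0.564, 0.782, 0.218]
contact_force: [0.3, -1.0, 0.9]
width: -0.0001
gripper_force: 0.0
```

```bash
python3 - <<'E'
from h import *
s=status.get_state();print(s['clock'],s['contact_force'],s['position'])
c=cam('wrist');save(c,'w12b.png')
top=lambda zp:M0+FZ*(zp+.009)
for z in(.02,.01,0):print(z,proj(c,[top(z)+FX*x+FY*y for y in(.06,-.06) for x in(-.005,.005)]).round(1).tolist())
hsv=cv2.cvtColor(c['px'],cv2.COLOR_RGB2HSV);m=cv2.inRange(hsv,(4,150,60),(17,255,255));m[:,:200]=0;m[:,320:]=0
for r in range(90,240,15):
    x=np.where(m[r])[0]; print(r,(x.min(),x.max()) if len(x) else None,end=' ')
d=cam('side');save(d,'s12.png')
a=np.clip((d['px'][180:260,265:345]/255.)**.6*300,0,255).astype(np.uint8)
b=np.clip((c['px'][80:280,156:356]/255.)**.6*300,0,255).astype(np.uint8)
cv2.imwrite('pics/end.png',np.hstack([cv2.resize(b,(400,400)),cv2.resize(a,(400,400))])[:,:,::-1])
E
```

```text
21.375 [ 0.34931437 -1.01734019  0.88972738] [ 0.52113089 -0.22573599  0.24666594]
0.02 [[251.9, 126.8], [266.0, 126.8], [253.1, 275.4], [265.2, 275.3]]
0.01 [[252.1, 125.6], [265.7, 125.5], [253.3, 269.0], [265.0, 269.0]]
0 [[252.4, 124.5], [265.4, 124.4], [253.5, 263.1], [264.8, 263.1]]
90 None 105 None 120 None 135 (np.int64(252), np.int64(265)) 150 (np.int64(252), np.int64(265)) 165 (np.int64(252), np.int64(265)) 180 (np.int64(253), np.int64(265)) 195 (np.int64(253), np.int64(265)) 210 (np.int64(253), np.int64(265)) 225 (np.int64(253), np.int64(265))
```

View pics/end.png

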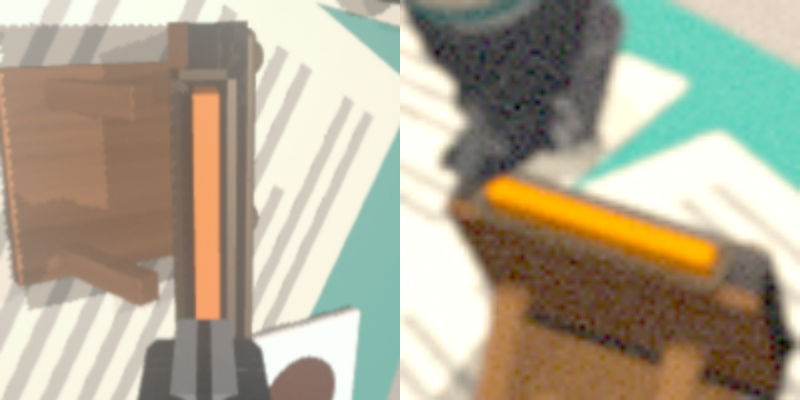

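The final view shows the panel sunk evenly in the slot. Its top edge is level with the rim from (490,185) to (715,255), and the gripper is clear.

```bash
python3 -c "
from rig import job;print(job.sign_off())"
```

```text
the job is handed in; nothing more can be done
None
```

I lifted the middle-sized orange panel off its peg, pressed it into the frame's slot until it sat on the floor, let go, and handed the job in at about 21 s of the 51 s; no verdict came back from the sign-off.

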